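# Load the demagnetiser and set its selector

## Task

Lift the largest of the three lap rings up and off its rail peg and stand it gently on edge in the slot of the demagnetiser console. Once the ring is standing there released, turn the console's detented selector knob clockwise, round to the detent where its nose points at the tall stud, and leave it there; leave the other rings hanging and the other things on the bench alone.

Things in the scene. Friction and masses are not known exactly. Their poses are not given: they have to be found in the camera images.
- rail: Fixed wooden peg rail, 440 mm long, on two posts at its ends. Origin at bench level under the rail's front face; -x points from it to the robot, y along it. Three level pegs, 12 mm thick, at y = -140, 0, 140 mm run along -x at axis height 215 mm to x = -105 mm, where the end turns up (its top at z = 232 mm, 11 mm above the peg's top). Rail top at z = 223 mm.
- ring_large: The lap ring to move: steel, 116 mm outer, 68 mm bore diameter (wall 24 mm), 12 mm thick, 0.65 kg. Origin at its centre; x along its axis. At the start it hangs by the top of its bore on one of the pegs, plane upright, axis along the peg (centre at rail x = -52, z = 187 mm; rim top z = 245 mm, peg top z = 221 mm).
- ring_mid: Bronze lap ring, 96 mm outer and 68 mm bore diameter, 12 mm thick, hanging on another peg in the same way; leave it. Origin at its centre, x along its axis.
- ring_small: Steel lap ring, 86 mm outer and 68 mm bore diameter, 12 mm thick, hanging on the remaining peg; leave it. Origin at its centre, x along its axis.
- console: Fixed grey demagnetiser console, 160 mm (x) by 310 mm (y), top at z = 75 mm; origin at bench level under its middle. Slot in its +y half; selector axis, upright, at x = 0, y = -85 mm. Round it, at 58 mm radius, stand eight studs 30 degrees apart, one per detent, clockwise from +105 to -105 degrees (from the console's x towards y): seven are 6 mm high and 8 mm wide, one is tall.
- slot (a point): Centre of the slot's floor, 20 mm above the bench, 55 mm below the console top; axes as the console's. The slot is open above, 20 mm wide (x), 134 mm long (y), with upright walls. A ring standing in it has its axis along x and its centre 58 mm above this point.
- selector_grip (a point): On the knob's axis, 34 mm above the console top; turns with it: z up, x along the nose. Bar grip along x, 16 mm wide, 64 mm long, 10 to 46 mm above the console top, on a skirt 64 mm wide, 11 mm high; nose to x = 50 mm. Detents every 30 degrees, about 0.25 Nm, snapping home when nearer than half way. Starts in the first or second of eight, clockwise; stops 9 degrees past first and last.
- mark: The tall stud: steel, 12 mm wide, 18 mm high, at the sixth, seventh or eighth detent counted clockwise (120 to 210 degrees clockwise from where the nose starts). Origin at the centre of its foot, on the console top.
- valve_plate: Rejected square steel valve plate with holes, 90 x 90 x 10 mm, lying on the bench; leave it. Origin at the centre of its underside.
- reed_tray: Grey plastic reed tray, 170 x 110 x 30 mm; leave it. Origin at the centre of its underside.
- plug_gauge: Brass plug gauge 130 mm long, up to 30 mm thick, lying along its x; leave it. Origin under its middle.
- brush: Bench brush with a wooden handle, lying along its x; leave it. Origin at its underside.
- oil_bottle: White bottle, 60 mm in diameter and 160 mm high; leave it. Origin at the centre of its foot.

How it is judged:
On the way, in this order (a step that is already met when the one before it is completed fails the run):
1. the largest ring stands on edge in the console's slot, at the bottom, released by the fingers (x of ring_large in the frame of slot between -0.013 and 0.013 m and y of ring_large in the frame of slot between -0.013 and 0.013 m and z of ring_large in the frame of slot between 0.052 and 0.063 m and angle between the x axis of ring_large and the x axis of slot, either way round below 0.3 rad and contact force between the fingers and ring_large below 0.2 N and linear speed of ring_large below 0.02 m/s and angular speed of ring_large below 0.2 rad/s), for 0.3 s.
2. after that, the selector rests in the detent at the tall stud, its nose pointing at it within 6 degrees (y of mark in the frame of selector_grip between -0.006 and 0.006 m and x of mark in the frame of selector_grip above 0.03 m and contact force between the fingers and console below 0.2 N), for 0.3 s.
At the end, for the whole second after the job is handed in: The largest ring stands on edge on the slot's floor (within 13 mm of its middle along the slot, leaning under 17 degrees), still and released; the selector is in the tall stud's detent (nose within 6 degrees of it); the fingers touch neither, and the robot touches nothing (all of step 1 and all of step 2).
It fails at once if the ring is dropped or driven into the console harder than 50 N (contact force between ring_large and console above 50 N).
It fails at once if one of the other rings is moved by more than 30 mm (distance of any of ring_mid, ring_small from where it was at the start of the episode above 0.03 m).
It fails at once if the valve plate, reed tray, plug gauge, bottle or brush is moved by more than 20 mm (distance of any of valve_plate, reed_tray, plug_gauge, oil_bottle, brush from where it was at the start of the episode above 0.02 m).
It also fails if it takes over 70 s, if anything falls off the work surface, if the arm or the gripper's body presses on something with over 40 N, if the wrist force passes 120 N, or if a joint passes its speed limit or range.

## Robot

A 6-joint arm with a two-finger parallel gripper is mounted at the origin on the work surface. World frame = base frame: x ahead of the robot, y to its left, z up, the work surface at z = 0. Lengths are in m, angles in rad, forces in N, time in s.
With the tool pointing down it reaches from about 0.25 to 0.725 m from the base axis. Payload 4 kg.
Tool frame: the origin (TCP) lies on the centre line of the jaws, within the pads' length; the fingertips stand 22 mm ahead of it and the grasp point (between the pads) lies 3 mm ahead of it (bot.tip_reach is the distance from the TCP to the fingertips, in m); z points along the fingers, y is the line along which they close (so a half turn about z gives the same grasp; the last joint's range is limited). The gripper opens to 85 mm and grips with 20 to 120 N. Pads are 22 mm wide; open, the fingers measure 114 mm over their backs; the gripper's body (76 mm by 85 mm) begins 54 mm behind the grasp point. The pads swing forward as they close: fully open they stand 13 mm farther back than shut.
Start: joints at [-1.151, 0.241, 0.005, 1.335, 0, 1.571], TCP at [0.204, -0.457, 0.253] pointing down, gripper open.
Joint ranges: [-2.72, 2.72], [-1.05, 1.87], [-1.09, 1.28], [-1.99, 2.15], [-1.42, 1.44], [-3.14, 3.14]. Speed limits (rad/s): [2.79, 2.79, 3.14, 3.14, 3.14, 3.14].

## Interface

Orientations are given as a unit quaternion [x, y, z, w].
In Python, from workcell import bot gives the robot as it stands. The module is installed in compiled form; this text tells all that it offers.
- The arm moves only by the tool apply_moves, never from a script. Its argument "commands" is a list of rows, each a list of 4 numbers: the shift along the tool's x, y, z scaled (see below), then the turn about the tool's z scaled (see below). In form: [[tx, ty, tz, roll], ...]. A call has exactly 5 rows; each row shifts and turns the commanded pose from where the row before left it, along the tool's axes as they then stand; what a row does not reach is not made up. The controller multiplies each number of a shift by 20 mm and each number of a turn by 60 degrees. A row lasts 1/12 s, in which the tool goes at most 41.7 mm and 7.16 degrees, less where a joint would pass 70% of its speed; a pose out of reach is approached as far as the arm can. A call with a number of a shift or a turn outside -1 to 1 is refused whole. A call with a gripper value outside its range is refused whole. "claw" is the closure, from 0 (fully open) to 1 (shut), set as the call begins (left out, the last holds). The fingers move at their own pace and stop on an object; the grip force is fixed at half the most. Time passes only in rows, so rows that do not move let the fingers close, or fill a call up. It gives the time, the measured TCP pose, the force, the opening and the grip force at its end, in the units of the state.
- bot.get_obs(): the state, without advancing time (a new reading comes with each control period).
- bot.camera(name): name is "scene" or "side" or "wrist"; returns a dict with "image" (384x512x3 uint8, blue, green, red), "camera_matrix" (3x3 intrinsics, pixels), "k1" (the pictures are not rectified: a ray, as slopes to the right and down, at radius r is drawn at 1 + k1 r^2 times it, then the intrinsics apply), "R" (3x3) and "t" (3): a world point X has camera coordinates R X + t. Camera axes: x right, y down, z forward; pixel columns grow to the right and rows downward; lengths in m; the calibration is good to about 2 mm. A picture is of the moment at which its call begins. There is no depth.
- bot.job_done(): hands the job in; it is judged then, once.
The state is a dict: "clock": time; "joint_pos": joint angles; "joint_vel": joint speeds; "tau": joint torques, N m; "eef_pos": TCP position; "tool_rot": TCP orientation; "ft_force": force on the tool from outside, world axes, zero at the start; "ft_torque": the same for the moment, N m; "grip_width": finger opening in m; "grasp_force": force on a finger pad.
Only numpy, scipy, OpenCV 4.12 (cv2) and the standard library are available. Lean on these libraries where they do the work, as an engineer would, in place of code of your own. Each camera call takes 0.05 s, during which the arm holds its last target. There are 200 camera calls.

## Working session

There is one attempt and no reset: what is moved stays moved. The work goes in short steps, Python scripts to look and compute and a tool call to move; the robot and the scene stay as the last step left them, time stands still between calls to the robot, and variables do not carry over. Pictures are saved under pics/ and viewed, at most 10 in all, crops included, and the job is handed in when it is done.

Besides the shell and the picture viewer there is one more tool, called after "Call:" as name(argument=value, ...) on one line, values as JSON. apply_moves: Moves the arm, as the interface text tells. Shifts and turns lie within -1 to 1; 1 stands for 20 mm of shift or 60 degrees of turn. Its arguments: {"type":"object","properties":{"commands":{"type":"array","items":{"type":"array","items":{"type":"number","minimum":-1,"maximum":1}}},"claw":{"type":"number"}},"required":["commands"]}

```bash
mkdir -p pics; ls; cat > h.py <<'E'
import numpy as np, cv2, json
from workcell import bot
def grab(n, save):
    c=bot.camera(n); cv2.imwrite(f'pics/{save}.png',c['image']); 
    np.savez(f'pics/{save}.npz',K=c['camera_matrix'],k1=c['k1'],R=c['R'],t=c['t'],image=c['image']); return c
def load(s):
    d=np.load(f'pics/{s}.npz'); return dict(camera_matrix=d['K'],k1=float(d['k1']),R=d['R'],t=d['t'],image=d['image'])
def ray(c,u,v):
    K=c['camera_matrix']; d=np.array([(u-K[0,2])/K[0,0],(v-K[1,2])/K[1,1]]); s=d.copy()
    for _ in range(20): s=d/(1+c['k1']*(s@s))
    R=c['R']; return -R.T@c['t'], R.T@np.array([s[0],s[1],1.])
def onz(c,u,v,z):
    o,d=ray(c,u,v); return o+d*(z-o[2])/d[2]
def proj(c,X):
    p=c['R']@np.asarray(X,float)+c['t']; s=p[:2]/p[2]; s=s*(1+c['k1']*(s@s)); K=c['camera_matrix']
    return np.array([K[0,0]*s[0]+K[0,2],K[1,1]*s[1]+K[1,2]])
def tri(a,b):
    (o1,d1),(o2,d2)=ray(*a),ray(*b); A=np.stack([d1,-d2],1); s=np.linalg.lstsq(A,o2-o1,rcond=None)[0]
    p,q=o1+d1*s[0],o2+d2*s[1]; return (p+q)/2,np.linalg.norm(p-q)
E
python3 - <<'E'
from h import *
for n in ('scene','side','wrist'):
    c=grab(n,n+'0'); print(n,-c['R'].T@c['t'],c['R'][2],c['camera_matrix'][0,0])
print(bot.get_obs(),bot.tip_reach)
a,b=[cv2.imread(f'pics/{n}0.png') for n in('scene','side')]
cv2.imwrite('pics/ab.png',cv2.resize(np.hstack([a,b]),(800,300)))
E
```

```text
pics
scene [1.29272156 0.60095596 0.9105567 ] [-0.60172731 -0.49332806 -0.62813348] 346.8782580491449
side [0.30315505 0.66888726 0.86949949] [ 0.22350178 -0.6722911  -0.7057419 ] 353.7939535166994
wrist [ 0.2704046  -0.42658027  0.37348702] [-0.26455441 -0.11578296 -0.95739504] 317.60711153738276
{'clock': 0.15, 'joint_pos': array([-1.15097652e+00,  2.41245676e-01,  4.03362906e-03,  1.33519326e+00,
       -3.84509103e-05,  1.57077311e+00]), 'joint_vel': array([-8.90267138e-05, -7.33445438e-04,  3.12703934e-03, -2.18335723e-04,
       -1.12224013e-03,  1.20446836e-04]), 'tau': array([-5.59394084e-05, -3.72634864e+01,  2.52639216e+01,  1.23846025e-02,
       -9.46956540e-07,  3.13937974e-06]), 'eef_pos': array([ 0.20360824, -0.45618272,  0.25261454]), 'tool_rot': array([ 9.78046954e-01,  2.08383082e-01, -1.86426966e-04, -7.82825402e-04]), 'ft_force': array([-0.97807621,  0.54062429, -0.33945501]), 'ft_torque': array([-0.03552267, -0.05902647,  0.01310279]), 'grasp_force': 0.0, 'grip_width': 0.08571230892238595} 0.022
```

View pics/scene0.png

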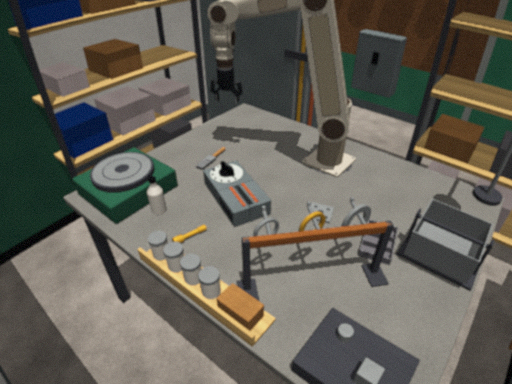

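View pics/side0.png

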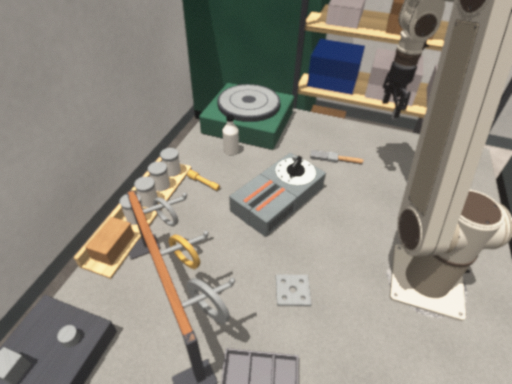

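The scene view shows the rail at (245-390, 235) with a grey ring at each end and the bronze one in the middle, and the console at (235,190). In the side view the biggest-looking grey ring is at (210,300), and the console at (280,190) has its knob at (297,168).

```bash
python3 - <<'E'
from h import *
a,b=[load(n+'0')['image'] for n in('scene','side')]
def cr(i,x,y,w,h,s): return cv2.resize(i[y:y+h,x:x+w],None,fx=s,fy=s,interpolation=cv2.INTER_CUBIC)
m=np.vstack([np.hstack([cr(a,195,150,80,60,5),cr(b,225,145,110,82.5.__int__(),400/110)]),
 np.hstack([cr(a,235,190,160,120,2.5),cr(b,120,180,160,120,2.5)])]) if 0 else None
f=lambda i,x,y,w: cv2.resize(i[y:y+w*3//4,x:x+w],(400,300),interpolation=cv2.INTER_CUBIC)
cv2.imwrite('pics/m1.png',np.vstack([np.hstack([f(a,195,155,80),f(b,225,147,112)]),np.hstack([f(a,235,180,180),f(b,115,180,180)])]))
E
```

```text
(no output)
```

View pics/m1.png

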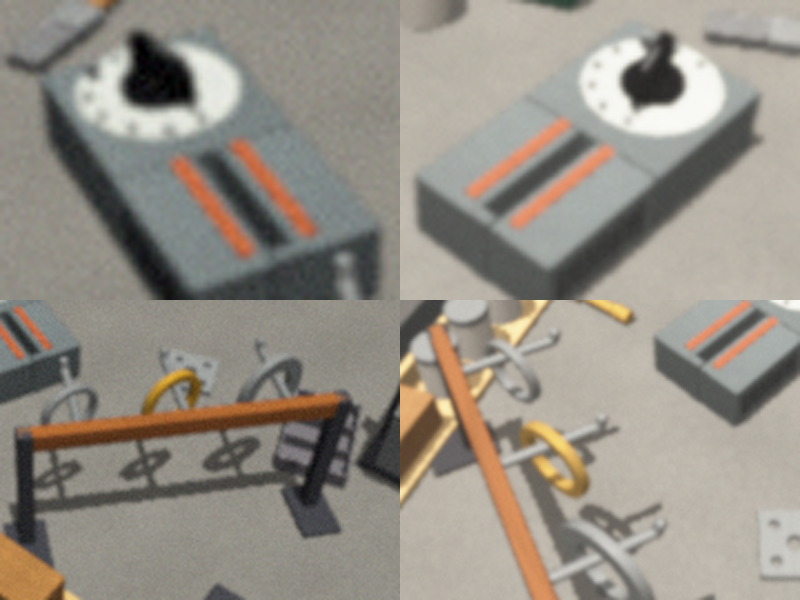

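```bash
python3 - <<'E'
from h import *
A,B=load('scene0'),load('side0')
def comps(c,lo,hi,box,k=40):
    x,y,w,h=box; i=cv2.cvtColor(c['image'],cv2.COLOR_BGR2HSV)[y:y+h,x:x+w]; m=cv2.inRange(i,lo,hi)
    cs,_=cv2.findContours(m,cv2.RETR_EXTERNAL,cv2.CHAIN_APPROX_NONE)
    return [q[:,0]+[x,y] for q in cs if cv2.contourArea(q)>k]
for nm,c,bx,dx in (('scene',A,(200,160,80,70),(200,155,50,40)),('side',B,(225,150,110,80),(265,147,60,50))):
    P=[]
    for q in comps(c,(0,90,90),(20,255,255),bx,15):
        w=np.array([onz(c,u,v,.075)[:2] for u,v in q]); r=cv2.minAreaRect(w.astype(np.float32)*1000); P.append(r); print(nm,'strip',r)
    d=max(comps(c,(0,0,165),(180,40,255),dx,30),key=cv2.contourArea)
    w=np.array([onz(c,u,v,.075)[:2]*1000 for u,v in d],np.float32); print('dial',cv2.minEnclosingCircle(w),cv2.fitEllipse(cv2.convexHull(w)))
for nm,c,bx in (('scene',A,(235,200,165,60)),('side',B,(120,180,90,180))):
    q=max(comps(c,(0,90,60),(16,255,255),bx),key=cv2.contourArea)
    w=np.array([onz(c,u,v,.223)[:2]*1000 for u,v in q],np.float32); print(nm,'rail',cv2.minAreaRect(w))
t=[(185.7,196.7),(206.4,235.4),(232,280.4)]
T=np.array([onz(B,u,v,.23) for u,v in t]); print(T,np.linalg.norm(np.diff(T,axis=0),axis=1))
E
```

```text
scene strip ((542.4013061523438, -103.00802612304688), (125.13922882080078, 14.522461891174316), 65.57678985595703)
scene strip ((494.5462646484375, -82.85688018798828), (127.01179504394531, 12.756768226623535), 66.87438201904297)
dial ((453.9713439941406, -240.7313995361328), 71.51319122314453) ((453.77618408203125, -242.0930633544922), (137.879638671875, 140.0011749267578), 132.45852661132812)
side strip ((493.59857177734375, -81.9979248046875), (129.1342010498047, 11.742572784423828), 66.71819305419922)
side strip ((541.69921875, -101.73987579345703), (127.34944152832031, 11.953096389770508), 66.79924774169922)
dial ((440.4374084472656, -255.44766235351562), 157.79786682128906) ((468.7491149902344, -292.3209228515625), (213.8672332763672, 354.0696716308594), 6.2209272384643555)
scene rail ((656.9103393554688, 311.3917236328125), (47.49221420288086, 425.141357421875), 47.47294998168945)
side rail ((653.2254638671875, 301.37213134765625), (25.755529403686523, 419.8985900878906), 47.01954650878906)
[[0.65824054 0.13311364 0.23      ]
 [0.55776912 0.22723046 0.23      ]
 [0.45985195 0.31529854 0.23      ]] [0.13766801 0.1316957 ]
```

Call:
apply_moves(commands=[[1, -0.43, -0.33, 0], [1, -0.43, -0.33, 0], [1, -0.43, -0.33, 0], [1, -0.43, -0.33, 0], [1, -0.43, -0.33, 0]], claw=0.4)

```text
clock: 0.57
eef_pos: [0.2779, -0.3756, 0.2862]
tool_rot: [0.978, 0.208, -0.0, -0.0]
ft_force: [0.6, -0.2, -0.7]
grip_width: 0.0516
grasp_force: 0.0
```

Call:
apply_moves(commands=[[1, -0.43, -0.33, 0], [1, -0.43, -0.33, 0], [1, -0.43, -0.33, 0], [1, -0.43, -0.33, 0], [1, -0.43, -0.33, 0]])

```text
clock: 0.98
eef_pos: [0.3518, -0.2955, 0.3193]
tool_rot: [0.978, 0.208, -0.0, -0.0]
ft_force: [-0.2, -0.4, 0.1]
grip_width: 0.0512
grasp_force: 0.0
```

Call:
apply_moves(commands=[[1, -0.43, -0.33, 0], [1, -0.43, -0.33, 0], [1, -0.43, -0.33, 0], [1, -0.43, -0.33, 0], [0, 0, 0, 0]])

```text
clock: 1.4
eef_pos: [0.4127, -0.2305, 0.3465]
tool_rot: [0.978, 0.21, 0.001, 0.0]
ft_force: [0.0, -1.1, 0.1]
grip_width: 0.0512
grasp_force: 0.0
```

```bash
python3 - <<'E'
from h import *
c=grab('wrist','w1'); o=bot.get_obs(); print(o['eef_pos'],o['tool_rot'],o['grip_width'],o['clock'],o['joint_pos'])
print(-c['R'].T@c['t'],c['R'][2], proj(c,(.4538,-.242,.075)),proj(c,(.518,-.0924,.075)))
cv2.imwrite('pics/w1v.png',cv2.resize(c['image'],(800,600)))
E
```

```text
[ 0.41147788 -0.23149467  0.34591272] [9.77703089e-01 2.09991835e-01 2.36334315e-04 2.07152502e-04] 0.05086812184492028 1.45 [-5.12461917e-01  1.63728664e-01  1.46893402e-01  1.55333253e+00
  2.72566739e-06  2.20599750e+00]
[ 0.47901995 -0.20049875  0.46768741] [-0.26110891 -0.11816159 -0.95805009] [278.65029985 130.44530777] [184.16311921  25.71551069]
```

View pics/w1v.png

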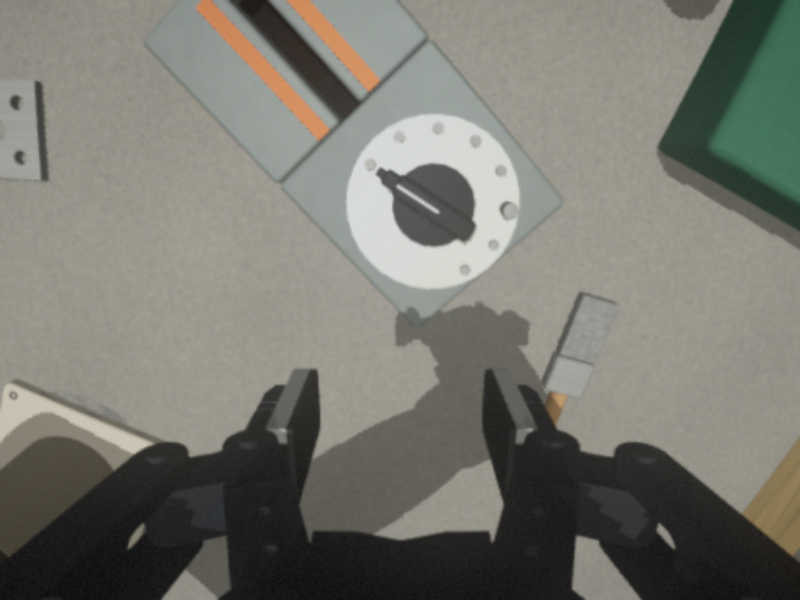

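The wrist picture shows the dial centred at (433,202), with the nose at the first stud (370,163). The tall stud at (510,210) is the sixth, so the knob turns 150° clockwise. Next I measure the console more exactly and work out the move to the ring.

```bash
python3 - <<'E'
from h import *
c=load('w1'); s=512/800
st=[(370,163),(400,137),(438,128),(475,141),(500,170),(510,210),(494,245),(465,270)]
W=np.array([onz(c,u*s-.2,v*s-.2,.080)[:2] for u,v in st])*1000
A=np.c_[2*W,np.ones(8)]; x=np.linalg.lstsq(A,(W**2).sum(1),rcond=None)[0]; r=np.sqrt(x[2]+x[0]**2+x[1]**2)
print('centre',x[:2],'r',r,np.degrees(np.arctan2(*(W-x[:2]).T[::-1])))
i=c['image']; hsv=cv2.cvtColor(i,cv2.COLOR_BGR2HSV)
m=cv2.inRange(i,(185,185,185),(255,255,255)); m[:60]=0;m[200:]=0;m[:,:210]=0;m[:,340:]=0
q=cv2.convexHull(np.vstack(cv2.findContours(m,0,1)[0]))[:,0]
print('dial',cv2.fitEllipse(np.array([onz(c,u,v,.0755)[:2]*1000 for u,v in q],np.float32)))
m=cv2.inRange(hsv,(3,90,120),(20,255,255)); m[100:]=0
for q in cv2.findContours(m,0,1)[0]:
    if cv2.contourArea(q)>60: print('strip',cv2.minAreaRect(np.array([onz(c,u,v,.075)[:2]*1000 for u,v in q[:,0]],np.float32)))
# nose dir, z~.11
P=[onz(c,u*s-.2,v*s-.2,.10)[:2] for u,v in ((382,173),(474,236))]; d=P[0]-P[1]; print('nose',np.degrees(np.arctan2(d[1],d[0])))
o=bot.get_obs()
E
```

```text
centre [ 452.31147671 -240.56711668] r 57.8743416602793 [  80.79264651   51.20096792   21.99334054   -7.6678568   -37.11536851
  -68.58415511  -98.05000465 -128.63817735]
dial ((452.6263732910156, -239.83706665039062), (135.4371795654297, 135.8799285888672), 117.66845703125)
strip ((531.3455810546875, -123.53717041015625), (86.15129852294922, 12.0951509475708), 66.75140380859375)
strip ((492.475830078125, -82.37770080566406), (130.34779357910156, 12.186290740966797), 66.50969696044922)
nose 80.39559671558163
```

```bash
cat >> h.py <<'E'
def plan(P,yaw=None,speed=None):
    """rows from the present pose to P (m), tool-x yaw (deg); printed as calls of 5"""
    from scipy.spatial.transform import Rotation as Ro
    o=bot.get_obs(); p=o['eef_pos'].copy(); M=Ro.from_quat(o['tool_rot']).as_matrix()
    y0=np.degrees(np.arctan2(M[1,0],M[0,0])); dy=0 if yaw is None else (yaw-y0+180)%360-180
    d=np.asarray(P)-p; n=1
    while 1:
        rows=[]
        for k in range(n):
            a=np.radians(y0+dy*k/n); x=np.array([np.cos(a),np.sin(a)]); yv=np.array([x[1],-x[0]]); s=d/n/.02
            rows.append([s[:2]@x,s[:2]@yv,-s[2],-dy/n/60])
        r=np.array(rows)
        if np.abs(r[:,:3]).max()<=(speed or 1) and abs(dy/n)<7.0: break
        n+=1
    r=np.round(r,3); print('yaw',round(y0,1),'dy',round(dy,1),'n',n)
    if abs(dy)<.3: print(r[0])
    else:
        while len(r)%5: r=np.vstack([r,[0]*4])
        for k in range(0,len(r),5): print(json.dumps(np.round(r[k:k+5],2).tolist()))
E
python3 -c "
from h import *
plan((.528,.315,.36),137.3)"
```

```text
yaw 24.2 dy 113.1 n 28
[[0.59, -0.8, -0.02, -0.07], [0.65, -0.76, -0.02, -0.07], [0.7, -0.71, -0.02, -0.07], [0.75, -0.66, -0.02, -0.07], [0.79, -0.61, -0.02, -0.07]]
[[0.83, -0.55, -0.02, -0.07], [0.87, -0.49, -0.02, -0.07], [0.9, -0.43, -0.02, -0.07], [0.93, -0.36, -0.02, -0.07], [0.95, -0.3, -0.02, -0.07]]
[[0.97, -0.23, -0.02, -0.07], [0.98, -0.16, -0.02, -0.07], [0.99, -0.09, -0.02, -0.07], [1.0, -0.02, -0.02, -0.07], [1.0, 0.05, -0.02, -0.07]]
[[0.99, 0.12, -0.02, -0.07], [0.98, 0.19, -0.02, -0.07], [0.96, 0.26, -0.02, -0.07], [0.94, 0.32, -0.02, -0.07], [0.92, 0.39, -0.02, -0.07]]
[[0.89, 0.45, -0.02, -0.07], [0.86, 0.52, -0.02, -0.07], [0.82, 0.57, -0.02, -0.07], [0.77, 0.63, -0.02, -0.07], [0.73, 0.68, -0.02, -0.07]]
[[0.68, 0.73, -0.02, -0.07], [0.62, 0.78, -0.02, -0.07], [0.57, 0.82, -0.02, -0.07], [0.0, 0.0, 0.0, 0.0], [0.0, 0.0, 0.0, 0.0]]
```

Call:
apply_moves(commands=[[0.6, -0.8, -0.02, -0.07], [0.65, -0.75, -0.02, -0.07], [0.7, -0.7, -0.02, -0.07], [0.75, -0.65, -0.02, -0.07], [0.8, -0.6, -0.02, -0.07]])

```text
clock: 1.87
eef_pos: [0.4313, -0.1354, 0.3471]
tool_rot: [0.923, 0.384, -0.001, -0.0]
ft_force: [0.5, -0.6, 0.2]
grip_width: 0.0514
grasp_force: 0.0
```

Call:
apply_moves(commands=[[0.83, -0.55, -0.02, -0.07], [0.87, -0.5, -0.02, -0.07], [0.9, -0.43, -0.02, -0.07], [0.93, -0.36, -0.02, -0.07], [0.95, -0.3, -0.02, -0.07]])

```text
clock: 2.28
eef_pos: [0.4506, -0.0375, 0.3491]
tool_rot: [0.838, 0.546, -0.001, -0.0]
ft_force: [0.7, -0.6, 0.6]
grip_width: 0.0514
grasp_force: 0.0
```

Call:
apply_moves(commands=[[0.97, -0.23, -0.02, -0.07], [0.98, -0.16, -0.02, -0.07], [1, -0.1, -0.02, -0.07], [1, 0, -0.02, -0.07], [1, 0.05, -0.02, -0.07]])

```text
clock: 2.7
eef_pos: [0.469, 0.0607, 0.3511]
tool_rot: [0.724, 0.69, -0.001, -0.0]
ft_force: [-0.1, 0.0, 0.0]
grip_width: 0.0514
grasp_force: 0.0
```

Call:
apply_moves(commands=[[1, 0.12, -0.02, -0.07], [1, 0.2, -0.02, -0.07], [0.96, 0.26, -0.02, -0.07], [0.94, 0.32, -0.02, -0.07], [0.92, 0.4, -0.02, -0.07]])

```text
clock: 3.12
eef_pos: [0.486, 0.1595, 0.3531]
tool_rot: [0.586, 0.81, -0.001, -0.0]
ft_force: [0.5, -0.6, 0.4]
grip_width: 0.051
grasp_force: 0.0
```

Call:
apply_moves(commands=[[0.9, 0.45, -0.02, -0.07], [0.86, 0.52, -0.02, -0.07], [0.82, 0.57, -0.02, -0.07], [0.77, 0.63, -0.02, -0.07], [0.73, 0.68, -0.02, -0.07]])

```text
clock: 3.53
eef_pos: [0.5011, 0.2584, 0.355]
tool_rot: [0.429, 0.903, -0.001, -0.0]
ft_force: [0.7, -0.2, -0.0]
grip_width: 0.051
grasp_force: 0.0
```

Call:
apply_moves(commands=[[0.68, 0.73, -0.02, -0.07], [0.62, 0.78, -0.02, -0.07], [0.57, 0.82, -0.02, -0.07], [0, 0, 0, 0], [0, 0, 0, 0]])

```text
clock: 3.95
eef_pos: [0.5094, 0.3177, 0.3555]
tool_rot: [0.329, 0.944, -0.001, -0.001]
ft_force: [-0.1, -0.1, -0.2]
grip_width: 0.0514
grasp_force: 0.0
```

```bash
python3 - <<'E'
from h import *
c=grab('wrist','w2'); 
from scipy.spatial.transform import Rotation as Ro
o=bot.get_obs(); M=Ro.from_quat(o['tool_rot']).as_matrix(); print(o['eef_pos'],np.degrees(np.arctan2(M[1,0],M[0,0])),M[2])
print(-c['R'].T@c['t'],c['R'][2], proj(c,(.491,.349,.245)))
cv2.imwrite('pics/w2v.png',cv2.resize(c['image'],(800,600)))
E
```

```text
[0.50931974 0.31703862 0.35600746] 141.57230764442556 [ 6.51673712e-05 -2.11128270e-03 -9.99997769e-01]
[0.45123018 0.36332824 0.4765667 ] [ 0.22547717 -0.18077698 -0.95732948] [275.2106441  152.17969086]
```

View pics/w2v.png

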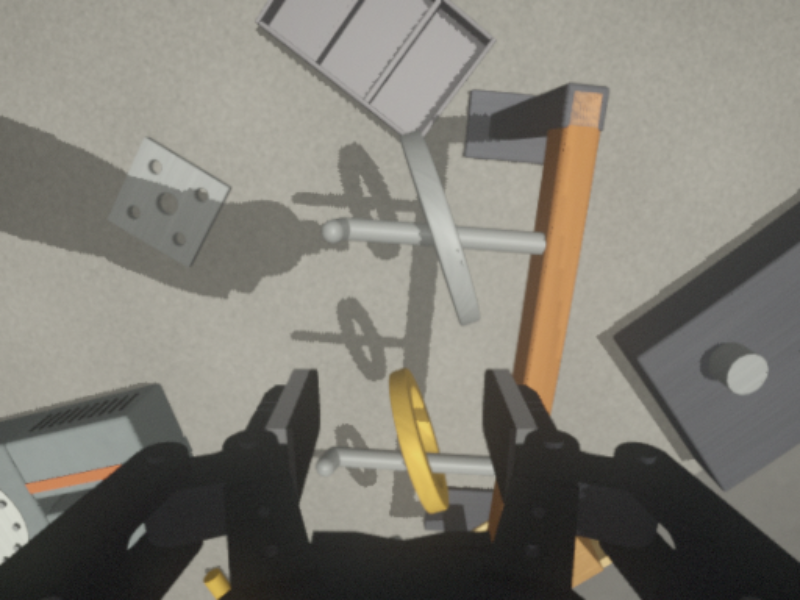

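The wrist picture shows the large ring at (440,230) on its peg, which runs from its tip at (335,230) to the rail at (545,243). The ring's plane looks yawed against the peg, so I measure its direction.

```bash
python3 - <<'E'
from h import *
c=load('w2'); s=.64
w=lambda u,v,z: onz(c,u*s-.2,v*s-.2,z)*1000
a=lambda p,q: (np.degrees(np.arctan2(*(q-p)[1::-1])),np.linalg.norm(q-p))
print('tip',w(333,231,.23),w(325,462,.23),a(w(325,462,.23),w(333,231,.23)))
print('peg axis',a(w(349,230,.215),w(545,243,.215)),w(545,243,.215))
print('rail edge',a(w(553,130,.223),w(516,370,.223)),a(w(600,130,.223),w(550,410,.223)))
e1,e2=w(414,140,.187),w(469,320,.187); print('ring',e1,e2,a(e2,e1),(e1+e2)/2)
b1,b2=w(398,373,.187),w(434,510,.187); print('bronze',a(b2,b1))
g=cv2.cvtColor(c['image'],cv2.COLOR_BGR2GRAY)
cv2.imwrite('pics/r.png',cv2.resize(c['image'][75:225,200:400],(800,600),interpolation=cv2.INTER_CUBIC))
E
```

```text
tip [460.51904985 312.12095131 230.        ] [559.89134932 220.27496934 230.        ] (np.float64(137.25398819876105), np.float64(135.3164376834211))
peg axis (np.float64(47.94932692292575), np.float64(105.01959909197531)) [536.31254729 393.98791576 215.        ]
rail edge (np.float64(-42.90078451240372), np.float64(128.87634017703692)) (np.float64(-42.81985725176175), np.float64(154.98223284248763))
ring [451.16789294 372.09187806 187.        ] [556.3430178  333.19105244 187.        ] (np.float64(159.7022208234557), np.float64(112.13866917159163)) [503.75545537 352.64146525 187.        ]
bronze (np.float64(154.9410451029283), np.float64(110.51406007943085))
```

View pics/r.png

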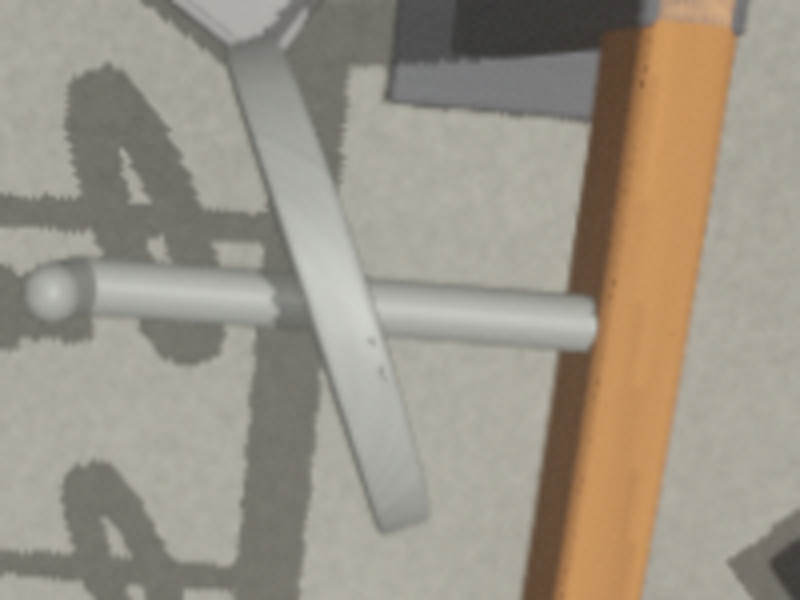

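```bash
python3 -c "
from h import *
plan((.502,.353,.30),159.5)"
```

```text
yaw 141.6 dy 17.9 n 3
[[0.47, 0.39, 0.93, -0.1], [0.42, 0.44, 0.93, -0.1], [0.38, 0.48, 0.93, -0.1], [0.0, 0.0, 0.0, 0.0], [0.0, 0.0, 0.0, 0.0]]
```

Call:
apply_moves(commands=[[0.28, 0.23, 0.56, -0.06], [0.27, 0.25, 0.56, -0.06], [0.25, 0.27, 0.56, -0.06], [0.24, 0.28, 0.56, -0.06], [0.23, 0.28, 0.56, -0.06]])

```text
clock: 4.42
eef_pos: [0.5013, 0.352, 0.3006]
tool_rot: [0.177, 0.984, -0.0, 0.0]
ft_force: [-0.8, 0.1, -1.6]
grip_width: 0.0511
grasp_force: 0.0
```

Call:
apply_moves(commands=[[0, 0, 0, 0], [0, 0, 0, 0], [0, 0, 0, 0], [0, 0, 0, 0], [0, 0, 0, 0]])

```text
clock: 4.83
eef_pos: [0.5015, 0.3531, 0.3021]
tool_rot: [0.177, 0.984, 0.001, 0.001]
ft_force: [0.3, -0.1, 0.1]
grip_width: 0.0514
grasp_force: 0.0
```

```bash
python3 - <<'E'
from h import *
c=grab('wrist','w3'); plan((.502,.353,.30),159.5); o=bot.get_obs(); print(o['eef_pos'],o['joint_vel'].round(3))
p=o['eef_pos']; print(proj(c,(.502,.353,.245))/.64,proj(c,p+[0,0,-.055])/.64)
cv2.imwrite('pics/w3v.png',cv2.resize(c['image'],(800,600)))
E
```

```text
yaw 159.6 dy -0.1 n 1
[-0.029 -0.002  0.093  0.001]
[0.50146889 0.35325    0.30186418] [ 0.004  0.004 -0.004 -0.002  0.001 -0.002]
[401.37291472 349.59252313] [401.518799   350.06999227]
```

View pics/w3v.png

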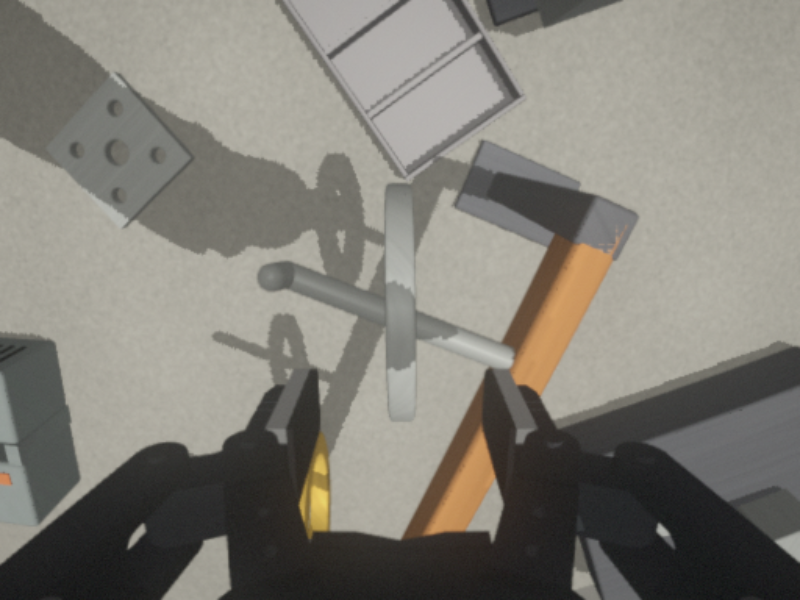

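```bash
python3 - <<'E'
from h import *
c=load('w3'); s=.64
o,d1=ray(c,400*s-.2,185*s-.2); _,d2=ray(c,402*s-.2,420*s-.2)
d1/=np.linalg.norm(d1); d2/=np.linalg.norm(d2); b=d1+d2; b/=np.linalg.norm(b)
half=np.arccos(d1@d2)/2; print('dist by size',.058/np.sin(half)); print(o+b*(.187-o[2])/b[2], 'z by size',o+b*.058/np.sin(half))
P=onz(c,400*s,312*s,.215);print('peg cross',P, 'foot',onz(c,513*s,357*s,.219),'ball',onz(c,274*s,276*s,.226))
E
```

```text
dist by size 0.2506202975076542
[0.50081185 0.35330272 0.187     ] z by size [0.50178444 0.35294868 0.18367774]
peg cross [0.4968274  0.35439379 0.215     ] foot [0.53323866 0.39486623 0.219     ] ball [0.46067542 0.31256498 0.226     ]
```

Call:
apply_moves(commands=[[0, 0, 0.6, 0], [0, 0, 0.6, 0], [0, 0, 0.6, 0], [0, 0, 0.5, 0], [0, 0, 0.3, 0]])

```text
clock: 5.3
eef_pos: [0.5008, 0.3533, 0.2478]
tool_rot: [0.177, 0.984, -0.0, -0.0]
ft_force: [0.5, -0.3, 0.8]
grip_width: 0.051
grasp_force: 0.0
```

Call:
apply_moves(commands=[[0, 0, 0, 0], [0, 0, 0, 0], [0, 0, 0, 0], [0, 0, 0, 0], [0, 0, 0, 0]], claw=1)

```text
clock: 5.72
eef_pos: [0.5016, 0.3542, 0.2501]
tool_rot: [0.177, 0.984, 0.001, 0.001]
ft_force: [0.1, -0.1, 1.2]
grip_width: 0.0043
grasp_force: 63.0
```

Call:
apply_moves(commands=[[0, 0, 0, 0], [0, 0, 0, 0], [0, 0, 0, 0], [0, 0, 0, 0], [0, 0, 0, 0]])

```text
clock: 6.13
eef_pos: [0.5016, 0.3541, 0.25]
tool_rot: [0.177, 0.984, 0.001, 0.001]
ft_force: [1.6, 1.6, 4.7]
grip_width: 0.0043
grasp_force: 63.5
```

Call:
apply_moves(commands=[[0, 0, -0.15, 0], [0, 0, -0.15, 0], [0, 0, 0, 0], [0, 0, 0, 0], [0, 0, 0, 0]])

```text
clock: 6.55
eef_pos: [0.5004, 0.3531, 0.2534]
tool_rot: [0.177, 0.984, -0.001, -0.001]
ft_force: [0.0, 0.0, -5.8]
grip_width: 0.0042
grasp_force: 62.0
```

```bash
python3 - <<'E'
from h import *
o=bot.get_obs(); print(o['eef_pos'],o['ft_force'],o['grip_width'])
i=np.hstack([grab('wrist','w4')['image'][100:350,130:390], cv2.resize(grab('side','s4')['image'][210:360,140:290],(250,250))])
cv2.imwrite('pics/w4v.png',cv2.resize(i,(800,392),interpolation=cv2.INTER_CUBIC))
E
```

```text
[0.50041036 0.35308324 0.25339843] [ 0.0459664   0.01701251 -5.79721466] 0.00417706755145742
```

View pics/w4v.png

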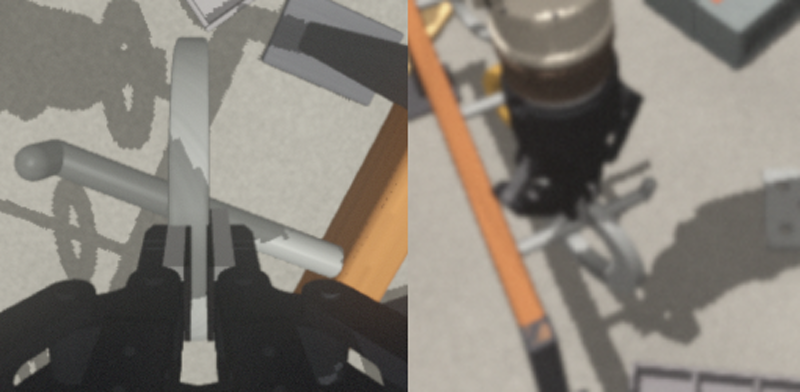

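The ring sits between the pads and the wrist force shows its weight, 5.8 N, so the grasp is good. Next I raise it and slide it off the peg.

```bash
python3 - <<'E'
from h import *
p=bot.get_obs()['eef_pos']; plan((p[0]-.0676,p[1]-.0737,p[2]),None,.9)
E
```

```text
yaw 159.7 dy 0 n 6
[ 0.315 -0.772 -0.     0.   ]
```

Call:
apply_moves(commands=[[0, 0, -0.2, 0], [0, 0, -0.3, 0], [0, 0, -0.4, 0], [0, 0, -0.3, 0], [0, 0, -0.15, 0]])

```text
clock: 7.07
eef_pos: [0.5016, 0.354, 0.2841]
tool_rot: [0.177, 0.984, 0.001, 0.001]
ft_force: [-0.3, 0.5, -6.4]
grip_width: 0.0045
grasp_force: 62.0
```

Call:
apply_moves(commands=[[0.15, -0.4, 0, 0], [0.25, -0.6, 0, 0], [0.25, -0.6, 0, 0], [0.25, -0.6, 0, 0], [0.25, -0.6, 0, 0]])

```text
clock: 7.48
eef_pos: [0.4596, 0.3088, 0.2825]
tool_rot: [0.177, 0.984, 0.0, 0.0]
ft_force: [1.2, -1.4, -7.2]
grip_width: 0.0043
grasp_force: 61.9
```

Call:
apply_moves(commands=[[0.25, -0.6, 0, 0], [0.25, -0.6, 0, 0], [0.2, -0.5, 0, 0], [0, -0.2, 0, 0], [0, 0, 0, 0]])

```text
clock: 7.9
eef_pos: [0.4335, 0.2778, 0.2828]
tool_rot: [0.177, 0.984, 0.0, 0.001]
ft_force: [-0.2, -0.5, -6.1]
grip_width: 0.0045
grasp_force: 61.9
```

```bash
python3 -c "
from h import *
plan((.5175,-.0923,.29),66.7,.9)"
```

```text
yaw 159.6 dy -92.9 n 22
[[-0.47, -0.72, -0.02, 0.07], [-0.52, -0.68, -0.02, 0.07], [-0.57, -0.64, -0.02, 0.07], [-0.62, -0.6, -0.02, 0.07], [-0.66, -0.55, -0.02, 0.07]]
[[-0.7, -0.5, -0.02, 0.07], [-0.74, -0.45, -0.02, 0.07], [-0.77, -0.4, -0.02, 0.07], [-0.79, -0.34, -0.02, 0.07], [-0.82, -0.28, -0.02, 0.07]]
[[-0.84, -0.22, -0.02, 0.07], [-0.85, -0.16, -0.02, 0.07], [-0.86, -0.09, -0.02, 0.07], [-0.86, -0.03, -0.02, 0.07], [-0.86, 0.04, -0.02, 0.07]]
[[-0.86, 0.1, -0.02, 0.07], [-0.85, 0.16, -0.02, 0.07], [-0.83, 0.22, -0.02, 0.07], [-0.81, 0.28, -0.02, 0.07], [-0.79, 0.34, -0.02, 0.07]]
[[-0.76, 0.4, -0.02, 0.07], [-0.73, 0.46, -0.02, 0.07], [0.0, 0.0, 0.0, 0.0], [0.0, 0.0, 0.0, 0.0], [0.0, 0.0, 0.0, 0.0]]
```

Call:
apply_moves(commands=[[-0.47, -0.72, -0.02, 0.07], [-0.52, -0.68, -0.02, 0.07], [-0.57, -0.64, -0.02, 0.07], [-0.62, -0.6, -0.02, 0.07], [-0.66, -0.55, -0.02, 0.07]])

```text
clock: 8.32
eef_pos: [0.4538, 0.1945, 0.2842]
tool_rot: [0.355, 0.935, 0.001, 0.0]
ft_force: [-0.2, -0.5, -6.8]
grip_width: 0.0044
grasp_force: 61.9
```

Call:
apply_moves(commands=[[-0.7, -0.5, -0.02, 0.07], [-0.74, -0.45, -0.02, 0.07], [-0.77, -0.4, -0.02, 0.07], [-0.8, -0.34, -0.02, 0.07], [-0.82, -0.28, -0.02, 0.07]])

```text
clock: 8.73
eef_pos: [0.4735, 0.1098, 0.2863]
tool_rot: [0.519, 0.855, 0.001, 0.0]
ft_force: [0.4, 0.1, -6.9]
grip_width: 0.0041
grasp_force: 61.9
```

Call:
apply_moves(commands=[[-0.84, -0.22, -0.02, 0.07], [-0.85, -0.16, -0.02, 0.07], [-0.86, -0.1, -0.02, 0.07], [-0.86, -0.03, -0.02, 0.07], [-0.86, 0.04, -0.02, 0.07]])

```text
clock: 9.15
eef_pos: [0.4929, 0.0254, 0.2883]
tool_rot: [0.666, 0.746, 0.001, 0.0]
ft_force: [-0.1, -0.7, -6.3]
grip_width: 0.0041
grasp_force: 61.9
```

Call:
apply_moves(commands=[[-0.86, 0.1, -0.02, 0.07], [-0.85, 0.16, -0.02, 0.07], [-0.83, 0.22, -0.02, 0.07], [-0.8, 0.28, -0.02, 0.07], [-0.8, 0.34, -0.02, 0.07]])

```text
clock: 9.57
eef_pos: [0.5125, -0.0586, 0.2902]
tool_rot: [0.791, 0.612, 0.001, 0.0]
ft_force: [0.4, -0.3, -6.2]
grip_width: 0.0044
grasp_force: 61.9
```

Call:
apply_moves(commands=[[-0.76, 0.4, -0.02, 0.07], [-0.73, 0.46, -0.02, 0.07], [0, 0, 0, 0], [0, 0, 0, 0], [0, 0, 0, 0]])

```text
clock: 9.98
eef_pos: [0.5198, -0.0911, 0.2906]
tool_rot: [0.833, 0.554, 0.0, -0.0]
ft_force: [-0.0, 0.6, -6.2]
grip_width: 0.0042
grasp_force: 61.9
```

```bash
python3 - <<'E'
from h import *
o=bot.get_obs(); print(o['eef_pos'],o['ft_force']); plan((.5175,-.0923,.29),66.7)
c=grab('wrist','w5'); i=c['image']
for z in (.29,.22,.075): print(proj(c,np.r_[o['eef_pos'][:2],z])/.64)
hsv=cv2.cvtColor(i,cv2.COLOR_BGR2HSV); m=cv2.inRange(hsv,(3,90,110),(20,255,255))
for q in cv2.findContours(m,0,1)[0]:
    if cv2.contourArea(q)>60: print('strip',cv2.minAreaRect(np.array([onz(c,u,v,.075)[:2]*1000 for u,v in q[:,0]],np.float32)))
cv2.imwrite('pics/w5v.png',cv2.resize(i,(800,600)))
E
```

```text
[ 0.51984742 -0.09108531  0.29063073] [-0.01621331  0.56009685 -6.19990595]
yaw 67.3 dy -0.6 n 1
[[-0.1, -0.08, 0.03, 0.01], [0.0, 0.0, 0.0, 0.0], [0.0, 0.0, 0.0, 0.0], [0.0, 0.0, 0.0, 0.0], [0.0, 0.0, 0.0, 0.0]]
[401.91086765 423.94062839]
[401.46626    334.33670955]
[401.09163249 259.48157153]
strip ((540.2195434570312, -103.67422485351562), (130.2661895751953, 12.024882316589355), 66.63512420654297)
strip ((492.5880432128906, -82.55178833007812), (130.09219360351562, 11.982226371765137), 66.26644134521484)
strip ((798.9569702148438, -142.07708740234375), (30.815673828125, 5.016415119171143), 78.58958435058594)
strip ((804.5960693359375, -78.17214965820312), (18.99081039428711, 49.929542541503906), 11.306391716003418)
strip ((811.3831176757812, -29.205442428588867), (10.924184799194336, 33.77840042114258), 72.88673400878906)
```

View pics/w5v.png

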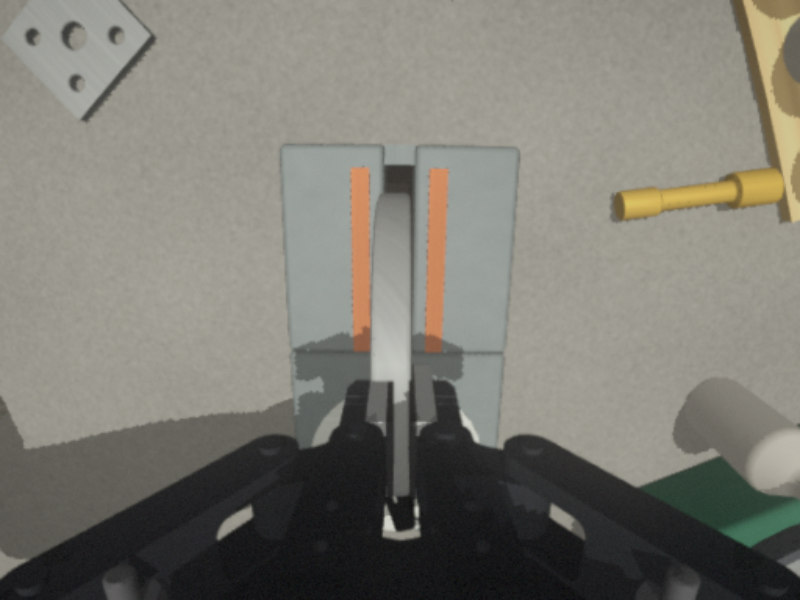

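```bash
python3 - <<'E'
from h import *
g=cv2.cvtColor(load('w5')['image'],cv2.COLOR_BGR2GRAY)
print('      ',*range(232,282,1))
for y in range(112,300,10): print(y,*g[y,232:282])
cv2.imwrite('pics/w5c.png',cv2.resize(load('w5')['image'][95:330,200:312],(380,800)[::1] if 0 else (286,600),interpolation=cv2.INTER_CUBIC))
E
```

```text
232 233 234 235 236 237 238 239 240 241 242 243 244 245 246 247 248 249 250 251 252 253 254 255 256 257 258 259 260 261 262 263 264 265 266 267 268 269 270 271 272 273 274 275 276 277 278 279 280 281
112 161 160 160 158 133 157 160 160 160 162 155 144 128 104 75 62 56 53 57 56 56 56 57 57 54 54 54 57 53 57 54 59 72 94 124 139 150 158 158 157 157 148 133 152 160 159 158 156 157 159
122 160 158 159 154 132 158 161 161 161 159 157 142 128 102 77 73 63 67 66 66 66 66 62 66 65 67 67 64 63 58 56 61 76 101 130 141 153 161 160 161 159 157 156 160 159 156 156 156 156 155
132 157 156 156 155 146 157 159 155 140 121 127 128 127 127 126 126 126 126 129 124 125 124 124 125 124 125 125 125 122 118 96 70 83 107 134 146 155 159 160 160 159 158 159 159 155 155 154 153 153 154
142 154 155 156 157 155 160 154 130 129 137 139 140 140 140 140 139 141 139 138 138 137 134 136 136 133 135 135 133 133 127 107 79 84 111 136 146 156 157 159 158 158 153 148 155 153 154 151 152 154 152
152 154 155 153 155 150 156 147 129 146 147 148 149 148 148 148 149 149 151 149 149 150 147 148 146 147 147 145 144 143 138 115 
[... 2047 characters left out ...]
100 103 91 58 53 51 51
262 43 47 63 99 103 103 102 103 103 103 102 103 103 103 96 69 46 41 45 59 94 110 113 111 114 113 114 113 106 86 49 44 45 51 80 102 103 102 103 102 102 101 104 103 104 103 92 61 47 46
272 41 42 39 39 32 35 42 45 55 77 113 120 121 121 114 59 47 46 44 56 94 109 109 111 112 110 110 106 101 78 52 50 56 69 90 128 131 127 118 107 82 55 48 48 43 42 44 39 43 42
282 32 35 33 35 34 37 33 34 35 36 34 37 26 36 36 40 44 39 44 55 90 106 108 106 107 106 107 107 101 77 46 47 45 46 42 36 36 35 35 32 38 40 38 42 41 41 39 39 39 37
292 29 30 32 31 29 30 31 33 30 32 31 34 30 31 30 42 39 41 43 54 88 100 105 106 104 104 103 102 99 77 45 43 43 41 40 32 31 36 36 33 31 34 35 35 28 32 35 33 32 34
```

The ring hangs upright between the pads, 3.2 mm to the left of the jaws' middle. The wrist view puts the slot 2.4 mm to the left, so I correct for the difference and lower.

Call:
apply_moves(commands=[[-0.06, 0.03, 0.8, 0.005], [-0.06, 0.03, 0.9, 0.005], [0, 0, 0.9, 0.003], [0, 0, 0.9, 0], [0, 0, 0.5, 0]])

```text
clock: 10.45
eef_pos: [0.5186, -0.0929, 0.2087]
tool_rot: [0.836, 0.549, -0.001, -0.001]
ft_force: [-0.9, -0.0, -6.4]
grip_width: 0.0044
grasp_force: 61.9
```

Call:
apply_moves(commands=[[0, 0, 0, 0], [0, 0, 0, 0], [0, 0, 0, 0], [0, 0, 0, 0], [0, 0, 0, 0]])

```text
clock: 10.87
eef_pos: [0.5204, -0.0941, 0.212]
tool_rot: [0.836, 0.548, 0.001, 0.001]
ft_force: [0.9, -0.2, -7.2]
grip_width: 0.004
grasp_force: 62.0
```

```bash
python3 - <<'E'
from h import *
o=bot.get_obs(); print(o['eef_pos'],o['ft_force']); plan((.5175,-.0923,.2),66.5)
c=grab('wrist','w6'); i=c['image']; g=cv2.cvtColor(i,cv2.COLOR_BGR2GRAY)
hsv=cv2.cvtColor(i,cv2.COLOR_BGR2HSV); m=cv2.inRange(hsv,(3,90,110),(20,255,255))
for q in cv2.findContours(m,0,1)[0]:
    if cv2.contourArea(q)>60: print('strip',q[:,0].min(0),q[:,0].max(0),cv2.minAreaRect(np.array([onz(c,u,v,.075)[:2]*1000 for u,v in q[:,0]],np.float32)))
for z in (.2,.135,.075): print(proj(c,np.r_[o['eef_pos'][:2],z]))
for y in (70,80,90,100,110,120,130,150,190,230): print(y,*g[y,226:286:1])
E
```

```text
[ 0.52039687 -0.09406778  0.21204344] [ 0.93810031 -0.15630564 -7.23721012]
yaw 66.5 dy 0.0 n 1
[ 0.023 -0.168  0.602 -0.   ]
strip [275 108] [291 243] ((542.7966918945312, -97.84005737304688), (117.26408386230469, 12.157604217529297), 66.49775695800781)
strip [211 108] [229 256] ((492.35943603515625, -82.93807983398438), (130.30108642578125, 12.122903823852539), 66.54705047607422)
[257.06567603 258.55440122]
[256.5921316  210.55301012]
[256.34880813 185.89804112]
70 152 152 155 156 157 157 158 157 156 156 157 159 158 156 154 155 156 155 156 158 158 157 155 153 154 154 155 155 154 153 152 153 153 154 155 156 156 155 153 154 154 155 155 155 155 157 158 156 156 154 153 156 155 154 156 156 155 157 156 156
80 154 152 151 155 155 153 155 156 157 156 155 153 154 155 156 155 157 158 158 157 158 157 155 158 157 157 154 154 155 156 155 157 157 155 154 154 152 152 152 152 151 153 153 154 155 153 153 151 154 155 156 158 158 157 154 156 156 157 158 156
90 139 140 139 140 141 142 140 139 134 129 121 107 125 154 158 157 157 158 157 156 156 158 156 158 157 158 161 159 160 159 158 159 160 158 158 15
[... 1040 characters left out ...]
160 160 161 160 153 142 134 124 121 143 146 148 148 147 148 148 148 146 145 146 146 145 146 144 144 144 143 142 143 143 137 114 89 96 123 135 144 153 157 159 159 159 157 158 149 132 152 154 153 151 151 151 152 151 152
190 154 151 146 159 159 160 160 159 159 157 147 124 150 164 167 169 168 168 171 170 170 171 168 168 167 170 171 170 167 165 163 162 163 163 162 158 141 99 106 128 138 146 155 157 159 157 157 159 156 156 153 151 151 148 147 151 148 151 148 150
230 104 101 105 105 106 108 104 105 106 104 106 136 174 184 190 192 192 191 190 191 192 193 193 195 196 196 196 197 195 195 194 194 194 191 182 170 144 97 89 94 100 100 103 104 102 103 105 103 103 103 103 102 103 102 101 101 104 103 99 102
```

Call:
apply_moves(commands=[[0, -0.03, 0.1, 0], [0, 0, 0.25, 0], [0, 0, 0.3, 0], [0, 0, 0.3, 0], [0, 0, 0.3, 0]])

```text
clock: 11.33
eef_pos: [0.5187, -0.0937, 0.1847]
tool_rot: [0.836, 0.548, -0.0, -0.0]
ft_force: [0.2, 0.1, -6.2]
grip_width: 0.0041
grasp_force: 62.0
```

Call:
apply_moves(commands=[[0, 0, 0.2, 0], [0, 0, 0.2, 0], [0, 0, 0.2, 0], [0, 0, 0.2, 0], [0, 0, 0.2, 0]])

```text
clock: 11.75
eef_pos: [0.5191, -0.0937, 0.1654]
tool_rot: [0.836, 0.548, 0.0, 0.0]
ft_force: [-0.4, 0.3, -5.7]
grip_width: 0.0041
grasp_force: 61.9
```

Call:
apply_moves(commands=[[0, 0, 0.2, 0], [0, 0, 0.2, 0], [0, 0, 0.2, 0], [0, 0, 0.15, 0], [0, 0, 0.1, 0]])

```text
clock: 12.17
eef_pos: [0.5188, -0.0937, 0.1482]
tool_rot: [0.836, 0.548, -0.0, -0.0]
ft_force: [-0.1, 0.8, -6.3]
grip_width: 0.004
grasp_force: 61.9
```

Call:
apply_moves(commands=[[0, 0, 0.05, 0], [0, 0, 0.04, 0], [0, 0, 0, 0], [0, 0, 0, 0], [0, 0, 0, 0]])

```text
clock: 12.58
eef_pos: [0.5192, -0.0938, 0.1471]
tool_rot: [0.836, 0.548, 0.0, 0.0]
ft_force: [0.7, -0.4, -6.5]
grip_width: 0.004
grasp_force: 61.9
```

Still hanging free, so I creep down until it touches.

Call:
apply_moves(commands=[[0, 0, 0.05, 0], [0, 0, 0.05, 0], [0, 0, 0.05, 0], [0, 0, 0, 0], [0, 0, 0, 0]])

```text
clock: 13.0
eef_pos: [0.5189, -0.0937, 0.1438]
tool_rot: [0.836, 0.548, -0.0, -0.0]
ft_force: [0.8, 0.8, -6.9]
grip_width: 0.0042
grasp_force: 61.9
```

Call:
apply_moves(commands=[[0, 0, 0.03, 0], [0, 0, 0.03, 0], [0, 0, 0, 0], [0, 0, 0, 0], [0, 0, 0, 0]])

```text
clock: 13.42
eef_pos: [0.5191, -0.0937, 0.1427]
tool_rot: [0.836, 0.548, 0.0, 0.0]
ft_force: [0.5, 0.4, -6.8]
grip_width: 0.004
grasp_force: 61.9
```

Call:
apply_moves(commands=[[0, 0, 0.03, 0], [0, 0, 0.03, 0], [0, 0, 0, 0], [0, 0, 0, 0], [0, 0, 0, 0]])

```text
clock: 13.83
eef_pos: [0.519, -0.0937, 0.1415]
tool_rot: [0.836, 0.548, -0.0, -0.0]
ft_force: [0.9, -0.0, -6.7]
grip_width: 0.0041
grasp_force: 61.9
```

Call:
apply_moves(commands=[[0, 0, 0.03, 0], [0, 0, 0.03, 0], [0, 0, 0, 0], [0, 0, 0, 0], [0, 0, 0, 0]])

```text
clock: 14.25
eef_pos: [0.5193, -0.0938, 0.1407]
tool_rot: [0.836, 0.548, 0.0, 0.0]
ft_force: [-0.2, -1.1, -3.0]
grip_width: 0.0044
grasp_force: 62.5
```

Call:
apply_moves(commands=[[0, 0, 0.03, 0], [0, 0, 0.03, 0], [0, 0, 0, 0], [0, 0, 0, 0], [0, 0, 0, 0]])

```text
clock: 14.67
eef_pos: [0.5198, -0.094, 0.1406]
tool_rot: [0.836, 0.548, 0.001, 0.001]
ft_force: [-2.5, 0.0, 6.9]
grip_width: 0.0044
grasp_force: 63.5
```

Call:
apply_moves(commands=[[0, 0, -0.04, 0], [0, 0, 0, 0], [0, 0, 0, 0], [0, 0, 0, 0], [0, 0, 0, 0]])

```text
clock: 15.08
eef_pos: [0.5195, -0.0939, 0.1406]
tool_rot: [0.836, 0.548, 0.0, 0.001]
ft_force: [-1.2, -0.6, 5.8]
grip_width: 0.0046
grasp_force: 63.6
```

Call:
apply_moves(commands=[[0, 0, 0, 0], [0, 0, 0, 0], [0, 0, 0, 0], [0, 0, 0, 0], [0, 0, 0, 0]], claw=0.6)

```text
clock: 15.5
eef_pos: [0.5188, -0.0935, 0.1395]
tool_rot: [0.836, 0.548, -0.0, -0.0]
ft_force: [-1.7, 1.4, -0.3]
grip_width: 0.0341
grasp_force: 0.0
```

Call:
apply_moves(commands=[[0, 0, 0, 0], [0, 0, -0.2, 0], [0, 0, -0.4, 0], [0, 0, -0.6, 0], [0, 0, -0.8, 0]])

```text
clock: 15.92
eef_pos: [0.5185, -0.0937, 0.1801]
tool_rot: [0.836, 0.548, -0.001, -0.001]
ft_force: [-0.2, -0.1, -0.0]
grip_width: 0.0342
grasp_force: 0.0
```

Call:
apply_moves(commands=[[0, 0, -0.8, 0], [0, 0, -0.8, 0], [0, 0, -0.6, 0], [0, 0, 0, 0], [0, 0, 0, 0]])

```text
clock: 16.33
eef_pos: [0.5197, -0.0939, 0.2251]
tool_rot: [0.836, 0.548, 0.001, 0.001]
ft_force: [0.0, -0.6, -0.0]
grip_width: 0.0344
grasp_force: 0.0
```

```bash
python3 - <<'E'
from h import *
o=bot.get_obs(); print(o['eef_pos'],o['ft_force'],o['grip_width'],o['clock'],o['joint_pos'])
c=grab('wrist','w7'); g=cv2.cvtColor(c['image'],cv2.COLOR_BGR2GRAY)
print(proj(c,(.5175,-.0923,.136)),proj(c,(.4525,-.2402,.109)))
for y in range(90,270,15): print(y,*g[y,230:290:2])
plan((.4525,-.2402,.21),170.4); plan((.4525,-.2402,.21),-9.6)
E
```

```text
[ 0.51973664 -0.09386417  0.22509296] [ 0.03309708 -0.59250808 -0.00231356] 0.03437250658209705 16.3333 [-1.78665240e-01  3.07544600e-01  2.12341271e-02  1.28164845e+00
 -1.55955210e-05  1.80276789e+00]
[252.65937121 203.8193555 ] [252.94718408 355.21077405]
90 140 141 141 132 117 155 161 160 159 159 161 163 163 164 161 161 159 145 126 138 143 141 142 145 141 143 143 143 142 141
105 163 163 162 151 130 87 83 71 71 70 69 72 67 67 68 69 72 96 135 156 163 164 163 163 163 162 165 164 164 162
120 154 125 116 120 116 118 117 110 100 98 81 59 60 60 61 60 59 94 137 157 162 163 160 145 162 159 158 160 159 160
135 148 147 147 145 107 99 98 98 97 99 97 98 95 72 65 57 61 96 139 157 162 162 158 149 160 156 156 158 156 155
150 162 160 130 98 97 99 98 101 119 118 118 108 100 97 72 56 62 99 140 158 162 162 161 153 156 154 154 154 155 155
165 168 129 99 100 98 93 102 164 162 159 161 159 128 97 89 56 62 98 140 158 162 161 150 152 154 153 153 152 153 155
180 176 102 98 97 102 116 84 169 177 183 185 186 157 97 88 58 63 102 141 158 161 162 160 156 153 153 152 152 151 159
195 150 99 99 97 117 125 103 163 
[... 679 characters left out ...]
2]]
[[-0.44, -0.31, 0.05, -0.12], [-0.4, -0.36, 0.05, -0.12], [-0.35, -0.41, 0.05, -0.12], [-0.3, -0.45, 0.05, -0.12], [-0.24, -0.48, 0.05, -0.12]]
[[-0.18, -0.5, 0.05, -0.12], [-0.12, -0.52, 0.05, -0.12], [-0.06, -0.53, 0.05, -0.12], [0.01, -0.54, 0.05, -0.12], [0.07, -0.53, 0.05, -0.12]]
yaw 66.5 dy -76.1 n 11
[[-0.73, -0.01, 0.06, 0.12], [-0.73, 0.08, 0.06, 0.12], [-0.71, 0.16, 0.06, 0.12], [-0.69, 0.25, 0.06, 0.12], [-0.65, 0.33, 0.06, 0.12]]
[[-0.61, 0.4, 0.06, 0.12], [-0.56, 0.48, 0.06, 0.12], [-0.49, 0.54, 0.06, 0.12], [-0.43, 0.6, 0.06, 0.12], [-0.35, 0.64, 0.06, 0.12]]
[[-0.27, 0.68, 0.06, 0.12], [0.0, 0.0, 0.0, 0.0], [0.0, 0.0, 0.0, 0.0], [0.0, 0.0, 0.0, 0.0], [0.0, 0.0, 0.0, 0.0]]
```

```bash
python3 - <<'E'
from h import *
a=load('w7')['image'][40:340,130:390]; b=grab('scene','s7')['image'][150:225,190:280]
cv2.imwrite('pics/w7v.png',np.hstack([cv2.resize(a,(400,460),interpolation=3),cv2.resize(b,(400,460),interpolation=3)]))
E
```

```text
(no output)
```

View pics/w7v.png

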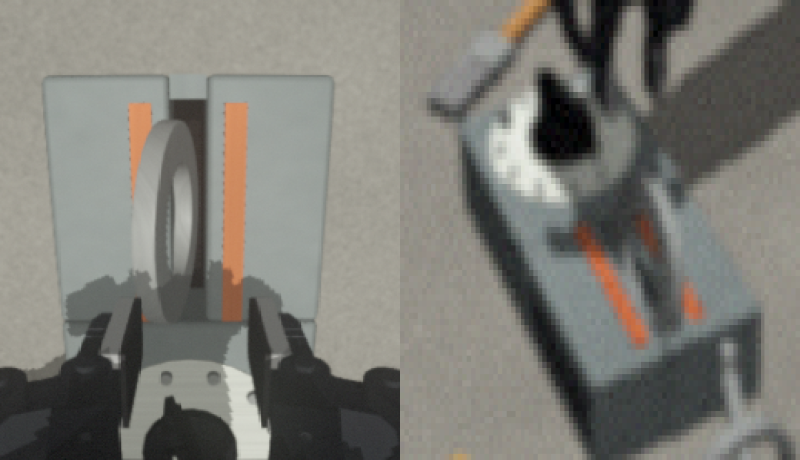

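The wrist crop shows the ring standing in the slot, leaning left against the wall by about 10°, which is close to the slot's geometric limit. Next I check its height by its apparent size and plan the move to the knob.

```bash
sed -i 's/def plan(P,yaw=None,speed=None):/def plan(P,yaw=None,speed=None,force=None):/; s/    d=np.asarray(P)-p; n=1/    dy=force if force else dy\n    d=np.asarray(P)-p; n=1/' h.py
python3 - <<'E'
from h import *
c=load('w7'); f=lambda x,y: ray(c,x/400*260+130-.3,y/460*300+40-.3)
o,d1=f(175,119); _,d2=f(170,323); d1/=np.linalg.norm(d1); d2/=np.linalg.norm(d2); b=d1+d2; b/=np.linalg.norm(b); h=np.arccos(d1@d2)/2
print('ring centre by size',o+b*.058/np.sin(h),'at z .078',o+b*(.078-o[2])/b[2])
u=np.array([.918,-.396]); print('slot x of that',u@((o+b*(.078-o[2])/b[2])[:2]-[.517,-.0928]))
plan((.4525,-.2402,.21),force=195.1)
E
```

```text
ring centre by size [ 0.50708824 -0.09070979  0.07444734] at z .078 [ 0.50762671 -0.08987065  0.078     ]
slot x of that -0.00976470385136433
yaw 66.5 dy 195.1 n 28
[[-0.29, -0.0, 0.02, -0.12], [-0.28, -0.04, 0.02, -0.12], [-0.28, -0.07, 0.02, -0.12], [-0.27, -0.11, 0.02, -0.12], [-0.25, -0.14, 0.02, -0.12]]
[[-0.23, -0.17, 0.02, -0.12], [-0.21, -0.19, 0.02, -0.12], [-0.19, -0.22, 0.02, -0.12], [-0.16, -0.24, 0.02, -0.12], [-0.13, -0.26, 0.02, -0.12]]
[[-0.1, -0.27, 0.02, -0.12], [-0.06, -0.28, 0.02, -0.12], [-0.03, -0.29, 0.02, -0.12], [0.01, -0.29, 0.02, -0.12], [0.04, -0.28, 0.02, -0.12]]
[[0.08, -0.28, 0.02, -0.12], [0.11, -0.27, 0.02, -0.12], [0.14, -0.25, 0.02, -0.12], [0.17, -0.23, 0.02, -0.12], [0.2, -0.21, 0.02, -0.12]]
[[0.22, -0.18, 0.02, -0.12], [0.24, -0.16, 0.02, -0.12], [0.26, -0.13, 0.02, -0.12], [0.27, -0.09, 0.02, -0.12], [0.28, -0.06, 0.02, -0.12]]
[[0.29, -0.02, 0.02, -0.12], [0.29, 0.01, 0.02, -0.12], [0.28, 0.04, 0.02, -0.12], [0.0, 0.0, 0.0, 0.0], [0.0, 0.0, 0.0, 0.0]]
```

The ring's height matches standing on the floor (centre z about 0.076), and its offset of 5-6 mm across the slot is what a lean of about 9° gives. Now to the knob, rotating counter-clockwise on the way so that the full clockwise turn fits the last joint's range.

Call:
apply_moves(commands=[[-0.29, 0, 0.02, -0.116], [-0.28, -0.04, 0.02, -0.116], [-0.28, -0.07, 0.02, -0.116], [-0.27, -0.11, 0.02, -0.116], [-0.25, -0.14, 0.02, -0.116]])

```text
clock: 16.85
eef_pos: [0.5063, -0.12, 0.2206]
tool_rot: [0.632, 0.775, -0.001, -0.001]
ft_force: [-0.6, 0.1, 0.1]
grip_width: 0.034
grasp_force: 0.0
```

Call:
apply_moves(commands=[[-0.23, -0.17, 0.02, -0.116], [-0.21, -0.2, 0.02, -0.116], [-0.19, -0.22, 0.02, -0.116], [-0.16, -0.24, 0.02, -0.116], [-0.13, -0.26, 0.02, -0.116]])

```text
clock: 17.27
eef_pos: [0.4943, -0.1463, 0.2186]
tool_rot: [0.371, 0.929, -0.0, -0.001]
ft_force: [0.1, -0.5, 1.1]
grip_width: 0.0339
grasp_force: 0.0
```

Call:
apply_moves(commands=[[-0.1, -0.27, 0.02, -0.116], [-0.06, -0.28, 0.02, -0.116], [-0.03, -0.29, 0.02, -0.116], [0, -0.29, 0.02, -0.116], [0.04, -0.28, 0.02, -0.116]])

```text
clock: 17.68
eef_pos: [0.4826, -0.1726, 0.2166]
tool_rot: [0.077, 0.997, 0.0, -0.001]
ft_force: [0.7, 0.0, -0.3]
grip_width: 0.0341
grasp_force: 0.0
```

Call:
apply_moves(commands=[[0.08, -0.28, 0.02, -0.116], [0.11, -0.27, 0.02, -0.116], [0.14, -0.25, 0.02, -0.116], [0.17, -0.23, 0.02, -0.116], [0.2, -0.21, 0.02, -0.116]])

```text
clock: 18.1
eef_pos: [0.4705, -0.1988, 0.2146]
tool_rot: [-0.225, 0.974, 0.001, -0.001]
ft_force: [-0.3, -0.8, -0.2]
grip_width: 0.0343
grasp_force: 0.0
```

Call:
apply_moves(commands=[[0.22, -0.18, 0.02, -0.116], [0.24, -0.16, 0.02, -0.116], [0.26, -0.13, 0.02, -0.116], [0.27, -0.1, 0.02, -0.116], [0.28, -0.06, 0.02, -0.116]])

```text
clock: 18.52
eef_pos: [0.4589, -0.225, 0.2126]
tool_rot: [-0.506, 0.862, 0.001, -0.001]
ft_force: [-0.1, -1.0, 0.8]
grip_width: 0.0342
grasp_force: 0.0
```

Call:
apply_moves(commands=[[0.29, -0.02, 0.02, -0.116], [0.29, 0, 0.02, -0.116], [0.28, 0.04, 0.02, -0.116], [0, 0, 0, 0], [0, 0, 0, 0]])

```text
clock: 18.93
eef_pos: [0.4521, -0.2407, 0.2117]
tool_rot: [-0.65, 0.76, 0.001, -0.0]
ft_force: [0.1, 0.2, -0.3]
grip_width: 0.0341
grasp_force: 0.0
```

```bash
python3 - <<'E'
from h import *
plan((.4525,-.2402,.21),-98.4)
o=bot.get_obs(); print(o['eef_pos'],o['joint_pos'][5])
E
```

```text
yaw -98.9 dy 0.5 n 1
[[-0.03, -0.02, 0.09, -0.01], [0.0, 0.0, 0.0, 0.0], [0.0, 0.0, 0.0, 0.0], [0.0, 0.0, 0.0, 0.0], [0.0, 0.0, 0.0, 0.0]]
[ 0.45210215 -0.24065776  0.21173509] -1.9054434553994883
```

Call:
apply_moves(commands=[[0, 0, 0.8, 0], [0, 0, 0.9, 0], [0, 0, 0.9, 0], [0, 0, 0.7, 0], [0, 0, 0.4, 0]])

```text
clock: 19.35
eef_pos: [0.4516, -0.2398, 0.1365]
tool_rot: [-0.651, 0.759, 0.002, -0.001]
ft_force: [-0.7, -0.7, 0.2]
grip_width: 0.0342
grasp_force: 0.0
```

Call:
apply_moves(commands=[[0, 0, 0.3, 0], [0, 0, 0.3, 0], [0, 0, 0.3, 0], [0, 0, 0.2, 0], [0, 0, 0, 0]])

```text
clock: 19.77
eef_pos: [0.4524, -0.2407, 0.1161]
tool_rot: [-0.652, 0.758, 0.0, -0.0]
ft_force: [-0.2, -0.8, 0.0]
grip_width: 0.034
grasp_force: 0.0
```

Call:
apply_moves(commands=[[0, 0, 0, 0], [0, 0, 0, 0], [0, 0, 0, 0], [0, 0, 0, 0], [0, 0, 0, 0]], claw=1)

```text
clock: 20.18
eef_pos: [0.4532, -0.241, 0.1173]
tool_rot: [-0.652, 0.758, -0.001, 0.0]
ft_force: [0.9, -0.3, 2.5]
grip_width: 0.0151
grasp_force: 59.7
```

Call:
apply_moves(commands=[[0, 0, 0, 0.1], [0, 0, 0, 0.1], [0, 0, 0, 0.1], [0, 0, 0, 0.1], [0, 0, 0, 0.1]])

```text
clock: 20.6
eef_pos: [0.4525, -0.2407, 0.1173]
tool_rot: [-0.431, 0.902, 0.0, 0.0]
ft_force: [-1.5, 1.8, 3.6]
grip_width: 0.0149
grasp_force: 60.2
```

Call:
apply_moves(commands=[[0, 0, 0, 0.1], [0, 0, 0, 0.1], [0, 0, 0, 0.1], [0, 0, 0, 0.1], [0, 0, 0, 0.1]])

```text
clock: 21.02
eef_pos: [0.452, -0.2401, 0.1172]
tool_rot: [-0.183, 0.983, 0.001, -0.0]
ft_force: [-1.1, 2.9, 4.7]
grip_width: 0.015
grasp_force: 60.4
```

Call:
apply_moves(commands=[[0, 0, 0, 0.1], [0, 0, 0, 0.1], [0, 0, 0, 0.1], [0, 0, 0, 0.1], [0, 0, 0, 0.1]])

```text
clock: 21.43
eef_pos: [0.4519, -0.2393, 0.1173]
tool_rot: [0.078, 0.997, 0.001, -0.001]
ft_force: [-0.9, 5.7, 6.1]
grip_width: 0.0149
grasp_force: 60.5
```

Call:
apply_moves(commands=[[0, 0, 0, 0.1], [0, 0, 0, 0.1], [0, 0, 0, 0.1], [0, 0, 0, 0.1], [0, 0, 0, 0.1]])

```text
clock: 21.85
eef_pos: [0.4522, -0.2386, 0.1173]
tool_rot: [0.333, 0.943, 0.002, -0.001]
ft_force: [-0.9, 7.7, 6.4]
grip_width: 0.0148
grasp_force: 60.4
```

Call:
apply_moves(commands=[[0, 0, 0, 0.1], [0, 0, 0, 0.1], [0, 0, 0, 0.1], [0, 0, 0, 0.1], [0, 0, 0, 0.1]])

```text
clock: 22.27
eef_pos: [0.4528, -0.2382, 0.1173]
tool_rot: [0.565, 0.825, 0.003, -0.001]
ft_force: [0.7, 9.2, 5.6]
grip_width: 0.0152
grasp_force: 60.3
```

Call:
apply_moves(commands=[[0, 0, 0, 0], [0, 0, 0, 0], [0, 0, 0, 0], [0, 0, 0, 0], [0, 0, 0, 0]])

```text
clock: 22.68
eef_pos: [0.4529, -0.2381, 0.1172]
tool_rot: [0.563, 0.826, 0.003, -0.001]
ft_force: [1.2, 8.1, 5.7]
grip_width: 0.0153
grasp_force: 60.3
```

```bash
python3 - <<'E'
from h import *
plan((.4525,-.2402,.21))
o=bot.get_obs(); print(o['eef_pos'],o['joint_pos'][5],o['ft_torque'])
E
```

```text
yaw 111.5 dy 0 n 5
[-0.018 -0.011 -0.928  0.   ]
[ 0.45287181 -0.23814721  0.11724143] 0.7092947658511836 [ 1.52824901e+00  7.34846809e-04 -3.30455510e-02]
```

Call:
apply_moves(commands=[[0, 0, 0, 0], [0, 0, 0, 0], [0, 0, 0, 0], [0, 0, 0, 0], [0, 0, 0, 0]], claw=0.6)

```text
clock: 23.1
eef_pos: [0.4526, -0.2411, 0.1167]
tool_rot: [0.564, 0.826, -0.0, 0.0]
ft_force: [-0.1, -0.1, -0.4]
grip_width: 0.0342
grasp_force: 0.0
```

Call:
apply_moves(commands=[[0, 0, -0.2, 0], [0, 0, -0.5, 0], [0, 0, -0.9, 0], [0, 0, -1, 0], [0, 0, -1, 0]])

```text
clock: 23.52
eef_pos: [0.4525, -0.2409, 0.1902]
tool_rot: [0.564, 0.826, -0.0, -0.0]
ft_force: [0.8, -0.5, 0.2]
grip_width: 0.0337
grasp_force: 0.0
```

Call:
apply_moves(commands=[[0, 0, -1, 0], [0, 0, -1, 0], [0, 0, -1, 0], [0, 0, -1, 0], [0, 0, -1, 0]])

```text
clock: 23.93
eef_pos: [0.4525, -0.2409, 0.2909]
tool_rot: [0.564, 0.826, 0.0, 0.001]
ft_force: [-0.2, -0.1, -0.7]
grip_width: 0.0343
grasp_force: 0.0
```

Call:
apply_moves(commands=[[-1, 0, -0.5, 0], [-1, 0, -0.5, 0], [-1, 0, 0, 0], [0, 0, 0, 0], [0, 0, 0, 0]])

```text
clock: 24.35
eef_pos: [0.4745, -0.2974, 0.3091]
tool_rot: [0.564, 0.825, 0.0, 0.0]
ft_force: [-0.2, 0.3, -0.1]
grip_width: 0.0341
grasp_force: 0.0
```

```bash
python3 - <<'E'
from h import *
o=bot.get_obs(); print(o['eef_pos'],o['clock'])
c=grab('wrist','w8'); g=cv2.cvtColor(c['image'],cv2.COLOR_BGR2GRAY)
K=np.array([.4525,-.2402]); a=np.radians(-23.4-45); t=np.array([np.cos(a),np.sin(a)]); 
print(proj(c,[*K,.1]),proj(c,[*(K+.058*t),.093]))
m=cv2.inRange(g,0,75); M=np.zeros_like(g); u=proj(c,[*K,.1]); cv2.circle(M,tuple(int(v) for v in u),48,255,-1); ys,xs=np.nonzero(m&M)
W=np.array([onz(c,x,y,.1)[:2] for x,y in zip(xs,ys)])-K; r=np.hypot(*W.T); th=np.degrees(np.arctan2(W[:,1],W[:,0]))
for lo,hi in((38,44),(44,50),(50,56)):
    s=(r>lo/1e3)&(r<hi/1e3); print(lo,s.sum(),np.histogram(th[s],bins=range(-180,181,15))[0], np.median(th[s]) if s.any() else '')
cv2.imwrite('pics/w8v.png',c['image'])
E
```

```text
[ 0.47448209 -0.29742871  0.30911784] 24.35
[257.01329812 108.37332519] [257.26480192 163.13739707]
38 11 [ 0  0  0  0  0  0  0 11  0  0  0  0  0  0  0  0  0  0  0  0  0  0  0  0] -71.59384906687569
44 9 [0 0 0 0 0 0 0 9 0 0 0 0 0 0 0 0 0 0 0 0 0 0 0 0] -67.4191277664947
50 0 [0 0 0 0 0 0 0 0 0 0 0 0 0 0 0 0 0 0 0 0 0 0 0 0]
```

```bash
python3 -c "
from h import *
print(bot.job_done())"
```

```text
the job is handed in; nothing more can be done
None
```

The job is handed in, with no verdict shown: the large ring stands released in the slot, leaning about 9° by my estimate against the 17° limit, and the selector nose points within about 2° of the tall stud (sixth detent) by the wrist camera.

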